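# Discharge the sample from a spectrometer's carousel

### The arm

A 7-joint arm with a two-finger parallel gripper is mounted at the origin on the work surface. World frame = base frame: x ahead of the robot, y to its left, z up, the work surface at z = 0. Lengths are in m, angles in rad, forces in N, time in s.
With the tool pointing down it reaches from about 0.35 to 0.9 m from the base axis. Payload 8.1 kg.
Tool frame: the origin (TCP) lies midway between the tips of the shut fingers; the grasp point (between the pads) lies arm.grasp_offset behind it (arm.grasp_offset is the distance from the TCP to the grasp point, in m); z points along the fingers, y is the line along which they close (so a half turn about z gives the same grasp; the last joint's range is limited). The gripper opens to 92 mm and grips with 3 to 60 N. Pads are 19 mm wide; open, the fingers measure 130 mm over their backs; the gripper's body (75 mm by 190 mm) begins 47 mm behind the grasp point.
Start: joints at [1.065, 0.434, 0.025, 1.573, -0.012, 1.134, -0.075], TCP at [0.245, -0.575, 0.227] pointing down, gripper open.
Joint ranges: [-2.62, 2.62], [-0.44, 2.09], [-1.27, 1.32], [0.08, 2.57], [-1.32, 4.46], [0.12, 2], [-2.74, 2.74]. Speed limits (rad/s): [2.22, 2.22, 3.01, 3.01, 3.14, 3.14, 3.14].

### API

Orientations are given as a rotation vector (axis times angle).
In Python, from cell import observe, imaging, arm gives the robot as it stands.
- The arm moves only by the tool apply_moves, never from a script. Its argument "commands" is a list of rows, each a list of 5 numbers: the opening in per cent of the stroke, from 0 (shut) to 100 (fully open), then the shift along the world's x, y, z in units of 0.06 m (1.0 is 0.06 m), then the turn about the world's z in units of 0.5 rad (1.0 is 0.5 rad). A call has 1 to 12 rows; each row shifts and turns the commanded pose from where the row before left it; what a row does not reach is not made up. A row lasts 1/8 s, in which the tool goes at most 62.5 mm and 10.7 degrees, less where a joint would pass 70% of its speed; a pose out of reach is approached as far as the arm can. A call with a number of a shift or a turn outside -1 to 1 is refused whole. A call with a gripper value outside its range is refused whole. The fingers move at their own pace and stop on an object; "newtons" is the grip in N (left out, the last holds). Time passes only in rows, so rows that do not move let the fingers close. It gives the time, the measured TCP pose, the force, the opening and the grip force at its end, in the units of the state.
- observe(): the state, without advancing time (a new reading comes with each control period).
- imaging.get_image(name): name is "scene" or "top" or "wrist"; returns (picture, depth): 400x640x3 uint8, red, green, blue; 400x640 float32, m along the optical axis (not along the pixel's ray), 0 where there is no reading.
- imaging.camera_params(name): a dict with "camera_matrix" (3x3 intrinsics, pixels), "origin" and "rotation" of the camera in the world; the wrist camera has in their place "tool_from_camera" (4x4, takes a point from camera to tool coordinates, whose origin is the TCP and whose axes are the flange's). Camera axes: x right, y up, looking along -z (the intrinsics and any distortion apply to the point x, -y, -z); pixel columns grow to the right and rows downward; lengths in m; the calibration is good to about 2 mm. A picture is of the moment at which its call begins: read the wrist's pose just before it. camera_params takes no time and is no camera call.
- arm.sign_off(): hands the job in; it is judged then, once.
The state is a dict: "clock": time; "joints": joint angles; "dq": joint speeds; "joint_efforts": joint torques, N m; "position": TCP position; "ee_rot": TCP orientation; "force": force on the tool from outside, world axes, zero at the start; "ft_torque": the same for the moment, N m; "width": opening from 0.0 (shut) to 1.0 (fully open); "gripper_force": force on a finger pad.
Only numpy, scipy, OpenCV 4.12 (cv2) and the standard library are available. Lean on these libraries where they do the work, as an engineer would, in place of code of your own. Each camera call takes 0.05 s, during which the arm holds its last target. There are 200 camera calls.

### The job

Get the orange-capped sample cartridge out of the carousel: with the flap shut, turn the wheel gently by its finger posts until the sample sinks into the drop hole and the wheel locks, then push the red ball lever over to tip the sample out, so that it lies in the discharge trough, and push the lever back to leave the flap shut. The blue-capped reference cartridge must stay in its pocket and never pass over the hole, and nothing else on the bench may be disturbed.

Things in the scene. Friction and masses are not known exactly. Their poses are not given: they have to be found in the camera images.
- changer: Fixed sample changer. Origin on the bench under the wheel's axis; z up. Drop hole, lever and trough lie on its -y side. Deck: black plate 8 mm thick, top 148 mm above the bench, x -125 to 125, y -113 to 125 mm.
- rail (a point): Middle of the aluminium rail across the wheel, axes as the changer's: y -11 to 11, changer x -96 to 136 mm, 260 to 312 mm above the bench. A hand turning the wheel cannot pass it: let go and take another post. On it a black measuring head (x 57 to 113, y -20 to 20 mm, 268 to 338 mm high); its column stands at x 132 to 172, y -30 to 30 mm.
- wheel: Carousel wheel; turns either way without end about its vertical axis, stiff (0.2 N m), stays where left. Origin on the axis 151 mm above the bench, z up. Six aluminium sleeves open above and below (bore 36, outside 45 mm, rim 209 mm above the bench) centred 85 mm from the axis at 30, 90, 150, 210, 270, 330 degrees from its +x. Cartridges stand loosely in them and slide along on the deck.
- post0 (a point): Foot of one of the wheel's six upright brass finger posts, axes as the wheel's. Posts are 14 mm thick, 42 mm tall (209 to 251 mm above the bench), 95 mm from the axis, at 0 (this one), 60, 120, 180, 240 and 300 degrees from the wheel's +x.
- sample_centre (a point): Centre of the sample: white cylinder 32 mm thick, 70 mm long, 120 g, orange cap; its z points to the cap. It stands in a sleeve, cap 9 mm proud (218 mm above the bench). Over the hole it sinks 9 mm on to the shut flap, cap flush with the rim, and locks the wheel. Then do not force the wheel: 40 N against it cracks it. At a creep it drops in; turned fast it may skip the hole.
- reference_centre (a point): Centre of the reference cartridge, the same but with a blue cap, in a sleeve next to the sample's. Over the hole it would drop in too; when the wheel is turned so that the sample goes the shorter way round, the sample arrives first.
- drop_hole (a point): Centre of the drop hole, 39 mm wide, at the deck's upper face, 85 mm from the wheel's axis towards the changer's -y; axes as the changer's.
- flap (a joint): Tipping flap closing the drop hole from below: 0 shut, 1.5 rad fully open. It turns about a shaft along the changer's y at x = -28 mm, 136.5 mm above the bench, and stays where it is left (0.25 N m, some 3 N at the ball).
- lever_ball (a point): Centre of the red ball, 20 mm thick, on the flap's lever (rod 9 mm), 78 mm from the shaft, in the changer's plane y = -152 mm. Flap shut: it leans 43 degrees to the changer's -x (ball at x -81 mm, 194 mm high); open: 43 degrees to +x (ball at x 25 mm); highest 214 mm between. Push it along this arc, well down on ball and rod: a level push with the finger's very tip can jam.
- trough (a point): Middle of the white floor of the discharge trough, 12 mm above the bench: 42 mm wide (x), 124 mm long (y), aluminium walls 34 mm high; axes as the changer's. Under the drop hole, at its +y end, a sloping kick plate makes the falling sample topple over, cap first, so that it lies along the trough.
- screwdriver: Bystander: yellow screwdriver 180 mm long lying on the bench.
- lens_tube: Bystander: black lens tube standing on the bench, 54 mm wide, 65 mm tall; origin at its foot.
- wipe_jar: Bystander: jar standing on the bench, 64 mm wide, 80 mm tall; origin at its foot.

How it is judged:
On the way, in this order (a step that is already met when the one before it is completed fails the run):
1. the sample has sunk into the drop hole and rests on the shut flap (z of sample_centre in the frame of drop_hole between 0.018 and 0.029 m and horizontal distance between sample_centre and drop_hole below 0.006 m and value of joint flap below 0.2 rad), for 0.2 s.
2. the flap is tipped and the sample has come out into the trough (value of joint flap above 1 rad and height (world z) of sample_centre below 0.07 m), for 0.1 s.
At the end, for the whole second after the job is handed in: The sample lies at rest and flat (within about 20 degrees) in the discharge trough, the flap is shut again (within 0.15 rad), and the reference still stands in its sleeve on the deck (height (world z) of sample_centre below 0.045 m and angle between sample_centre's own z axis and vertical above 1.2 rad and x of sample_centre in the frame of trough between -0.022 and 0.022 m and y of sample_centre in the frame of trough between -0.045 and 0.05 m and linear speed of sample below 0.02 m/s and value of joint flap below 0.15 rad and z of reference_centre in the frame of drop_hole above 0.031 m and angle between reference_centre's own z axis and vertical below 0.15 rad and horizontal distance between reference_centre and wheel below 0.09 m); the robot touches nothing.
It fails at once if the reference is carried over the drop hole, drops in or leaves its sleeve (z of reference_centre in the frame of drop_hole below 0.029 m or z of reference_centre in the frame of drop_hole above 0.06 m or horizontal distance between reference_centre and drop_hole below 0.02 m).
It fails at once if the sample is forced between wheel and hole (contact force between sample and wheel above 40 N).
It fails at once if the sample is lifted out of the wheel (z of sample_centre in the frame of drop_hole above 0.06 m).
It fails at once if a bystander is disturbed (distance of any of screwdriver, lens_tube, wipe_jar from where it was at the start of the episode above 0.02 m).
It also fails if it takes over 69 s, if anything falls off the work surface, if the arm or the gripper's body presses on something with over 40 N, if the wrist force passes 120 N, or if a joint passes its speed limit or range.

## Working session

There is one attempt and no reset: what is moved stays moved. The work goes in short steps, Python scripts to look and compute and a tool call to move; the robot and the scene stay as the last step left them, time stands still between calls to the robot, and variables do not carry over. Pictures are saved under pics/ and viewed, at most 10 in all, crops included, and the job is handed in when it is done.

Besides the shell and the picture viewer there is one more tool, called after ">>>" as a command line: name --pt "numbers of a row" for each row, then --argument value for the rest. apply_moves: Moves the arm, as the interface text tells. Its arguments: {"type":"object","properties":{"commands":{"type":"array"},"newtons":{"type":"number"}},"required":["commands"]}

```bash
mkdir -p pics; ls; cat > h.py <<'E'
import numpy as np, cv2
from cell import observe, imaging, arm
from scipy.spatial.transform import Rotation as R
def grab(n):
    p=imaging.camera_params(n); s=observe(); im,d=imaging.get_image(n); im=np.array(im);d=np.array(d)
    K=np.array(p["camera_matrix"])
    if n=="wrist":
        T=np.array(p["tool_from_camera"]); Rt=R.from_rotvec(s["ee_rot"]).as_matrix()
        Rc=Rt@T[:3,:3]; o=Rt@T[:3,3]+np.array(s["position"])
    else: Rc=np.array(p["rotation"]); o=np.array(p["origin"])
    return im,d,K,Rc,o,p
def cloud(d,K,Rc,o):
    v,u=np.mgrid[:d.shape[0],:d.shape[1]]
    c=np.stack([(u-K[0,2])/K[0,0]*d,-(v-K[1,2])/K[1,1]*d,-d],-1)
    return c@Rc.T+o
E
python3 - <<'E'
from h import *
for n in("scene","top"):
    im,d,K,Rc,o,p=grab(n)
    cv2.imwrite(f"pics/{n}0.png",im[...,::-1]); np.savez(f"{n}0.npz",im=im,d=d,K=K,Rc=Rc,o=o)
    print(n,p,o)
print(observe(), arm.grasp_offset)
E
```

```text
pics
scene {'camera_matrix': array([[370.03901134,   0.        , 313.27825695],
       [  0.        , 370.03901134, 200.06286938],
       [  0.        ,   0.        ,   1.        ]]), 'origin': array([0.09075788, 0.30077801, 0.86199876]), 'rotation': array([ 0.41477634, -0.80461957, -2.06759636])} [0.09075788 0.30077801 0.86199876]
top {'camera_matrix': array([[464.61105302,   0.        , 308.91514089],
       [  0.        , 464.61105302, 192.4998138 ],
       [  0.        ,   0.        ,   1.        ]]), 'origin': array([ 0.42841383, -0.05980616,  1.31896246]), 'rotation': array([ 0.08179739, -0.09900823, -1.54131005])} [ 0.42841383 -0.05980616  1.31896246]
{'clock': 0.1, 'joints': array([ 1.0653764 ,  0.43512457,  0.02498961,  1.57399776, -0.0115976 ,
        1.13398927, -0.07505654]), 'dq': array([-1.31289340e-03, -1.40051364e-03, -4.22522639e-04, -1.06951797e-03,
        8.34539686e-05,  6.01745633e-04, -1.03397403e-03]), 'joint_efforts': array([ 3.68990673e-03, -6.69131970e+01,  9.88192633e-01, -3.15147793e+01,
       -6.05423050e-02,  3.75446363e-02,  5.11413896e-05]), 'position': array([ 0.24477496, -0.57458516,  0.22604471]), 'ee_rot': array([-3.07681273e+00, -6.28155468e-01,  6.35377627e-04]), 'force': array([ 0.22426823,  0.05304896, -0.01002681]), 'ft_torque': array([ 0.03573895, -0.09684821,  0.0083283 ]), 'gripper_force': 0.0, 'width': 1.0011663836249838} 0.0188
```

```bash
sed -i 's/Rc=np.array(p\["rotation"\])/Rc=R.from_rotvec(p["rotation"]).as_matrix()/' h.py
python3 - <<'E'
from h import *
for n in("top","scene"):
    z=np.load(n+"0.npz");im,d,K,o=z["im"],z["d"],z["K"],z["o"];Rc=R.from_rotvec(z["Rc"]).as_matrix()
    P=cloud(d,K,Rc,o); hsv=cv2.cvtColor(im,cv2.COLOR_RGB2HSV)
    for name,lo,hi in(("orange",(8,120,120),(20,255,255)),("red",(0,150,80),(5,255,255)),("blue",(100,120,60),(125,255,255)),("yellow",(21,100,100),(35,255,255))):
        m=cv2.inRange(hsv,lo,hi)*(d>0)
        nn,l,st,c=cv2.connectedComponentsWithStats(m.astype(np.uint8))
        for i in range(1,nn):
            if st[i,4]>25: print(n,name,st[i],np.median(P[l==i],0).round(3))
    cv2.imwrite(f"pics/{n}1.png",cv2.resize(im[...,::-1],(800,500)))
E
```

```text
top orange [    6   119   131   109 12029] [0.612 0.598 0.013]
top orange [172 211  14  13 139] [0.489 0.236 0.218]
top red [273 215   8   7  46] [0.494 0.005 0.202]
top blue [170 176  13  13 130] [0.573 0.247 0.218]
top blue [  25  250   64   39 1771] [0.349 0.618 0.012]
top yellow [379 220  16  33 312] [ 0.463 -0.291  0.023]
scene orange [551  74  51  47 511] [ 0.526 -1.16   0.133]
scene orange [213 279  17  18 235] [0.489 0.238 0.217]
scene orange [    0   287   161   113 10871] [0.649 0.534 0.011]
scene red [313 233   8   7  48] [0.492 0.007 0.2  ]
scene blue [190 252  17  16 200] [0.573 0.248 0.217]
scene yellow [230 206   9  13  66] [0.625 0.133 0.241]
scene yellow [271 216   7  16  80] [0.551 0.078 0.238]
scene yellow [391 222  31  23 294] [ 0.462 -0.288  0.021]
scene yellow [192 229  10  16  88] [0.613 0.228 0.236]
scene yellow [278 252   7  16  84] [0.463 0.114 0.241]
scene yellow [193 268  10  15  89] [0.525 0.265 0.24 ]
scene yellow [238 280  10  16  94] [0.45  0.208 0.242]
```

View pics/top0.png

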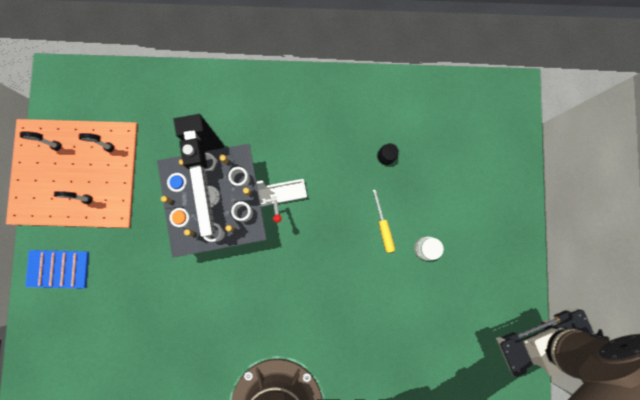

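View pics/scene0.png

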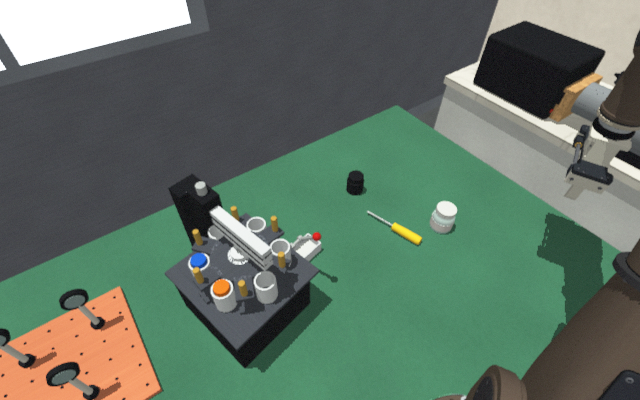

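```bash
python3 - <<'E'
from h import *
from scipy.optimize import least_squares
for n in("top","scene"):
    z=np.load(n+"0.npz");im,d,K,o=z["im"],z["d"],z["K"],z["o"];Rc=R.from_rotvec(z["Rc"]).as_matrix()
    P=cloud(d,K,Rc,o); ok=(d>0)&(np.hypot(P[...,0]-.539,P[...,1]-.17)<.3)
    def sel(a,b): return P[ok&(P[...,2]>a)&(P[...,2]<b)]
    r=sel(.306,.318)[:,:2]; print(n,"rail",len(r),cv2.minAreaRect(r.astype(np.float32)*1000))
    de=sel(.142,.154)[:,:2]; print("deck",len(de),cv2.minAreaRect(de.astype(np.float32)*1000))
    p=sel(.243,.257); print("posts",len(p))
    hsv=cv2.cvtColor(im,cv2.COLOR_RGB2HSV)
    m=(cv2.inRange(hsv,(12,90,60),(35,255,255))>0)&ok&(P[...,2]>.244)&(P[...,2]<.256)
    nn,l,st,c=cv2.connectedComponentsWithStats(m.astype(np.uint8))
    pts=[]
    for i in range(1,nn):
        if st[i,4]>4: q=P[l==i]; pts.append(q.mean(0)); print(st[i],q.mean(0).round(4))
    pts=np.array(pts)
    if len(pts)>2:
        def f(v):
            a=v[2]+np.arange(6)*np.pi/3
            g=v[:2]+.095*np.c_[np.cos(a),np.sin(a)]
            return np.linalg.norm(pts[:,None,:2]-g,axis=2).min(1)
        s=least_squares(f,[.539,.17,np.radians(36.7)],loss="soft_l1",f_scale=.003); print("fit",s.x,np.degrees(s.x[2]),f(s.x).round(4))
    # trough floor
    w=sel(.006,.018)
    m=ok&(P[...,2]>.006)&(P[...,2]<.018)&(hsv[...,1]<60)&(hsv[...,2]>150)
    if m.sum()>10: print("trough",m.sum(),cv2.minAreaRect(P[m][:,:2].astype(np.float32)*1000))
E
```

```text
top rail 1346 ((579.2764282226562, 178.86819458007812), (268.7511901855469, 60.677310943603516), 12.731307029724121)
deck 3601 ((567.7994384765625, 161.51708984375), (297.11676025390625, 282.39801025390625), 12.304361343383789)
posts 200
[220 155   6   6  27] [0.629  0.1339 0.2506]
[179 159   3   6  16] [0.6166 0.2314 0.2507]
[243 188   6   6  29] [0.5535 0.0769 0.2516]
[161 196   7   6  32] [0.5289 0.2641 0.2508]
[225 225   7   6  32] [0.4663 0.113  0.2505]
[184 229   6   7  29] [0.454  0.2073 0.2506]
fit [0.54137747 0.17102661 0.65629774] 37.6030908131209 [0.001  0.0024 0.0005 0.0011 0.0002 0.0004]
trough 539 ((576.2565307617188, 3.7809906005859375), (46.98537826538086, 123.16946411132812), 12.658652305603027)
scene rail 1310 ((579.78857421875, 179.43756103515625), (270.5401306152344, 60.67757034301758), 11.81589412689209)
deck 3967 ((568.010498046875, 159.76480102539062), (297.755615234375, 281.705810546875), 12.306047439575195)
posts 314
[231 206   6   7  31] [0.6279 0.1342 0.2488]
[271 216   6   7  33] [0.5531 0.0769 0.2493]
[192 230   8   6  35] [0.6157 0.228  0.2491]
[278 252   7   7  40] [0.4656 0.1135 0.2492]
[193 268   7   7  43] [0.5282 0.2645 0.2494]
[238 280   8   8  46] [0.4533 0.2069 0.2494]
fit [0.5406175  0.17064921 0.65333388] 37.433273942740215 [0.0004 0.0005 0.0005 0.0007 0.0004 0.0005]
trough 196 ((591.6408081054688, -28.50402069091797), (32.690303802490234, 55.905460357666016), 12.786070823669434)
```

>>> apply_moves --pt "25 0 0 0.95 0.347" --pt "25 0 0 0.95 0.347" --pt "25 0 0 0.95 0.347" --pt "25 0.3 0.85 0 0.347" --pt "25 0.3 0.85 0 0.347" --pt "25 0.3 0.85 0 0.347" --pt "25 0.3 0.85 0 0.347" --pt "25 0.3 0.85 0 0.347" --pt "25 0.3 0.85 0 0" --pt "25 0.3 0.85 0 0" --pt "25 0.3 0.85 0 0" --pt "25 0.3 0.85 0 0"

```text
clock: 1.6
position: [0.407, -0.1143, 0.3976]
ee_rot: [1.964, 2.451, -0.0]
force: [0.6, -0.6, 0.1]
width: 0.249
gripper_force: 0.0
```

>>> apply_moves --pt "25 0.254 0.794 0 0" --pt "25 0.254 0.794 0 0" --pt "25 0.254 0.794 0 0" --pt "25 0.254 0.794 0 0" --pt "25 0.254 0.794 0 0" --pt "25 0.254 0.794 0 0" --pt "25 0.254 0.794 0 0" --pt "25 0.254 0.794 0 0" --pt "25 0 0 0 0"

```text
clock: 2.72
position: [0.528, 0.2692, 0.3963]
ee_rot: [-1.955, -2.455, 0.001]
force: [-0.3, -0.5, -0.3]
width: 0.249
gripper_force: 0.0
```

```bash
python3 - <<'E'
from h import *
im,d,K,Rc,o,p=grab("wrist"); s=observe(); print(s["position"],s["ee_rot"],s["joints"])
P=cloud(d,K,Rc,o); hsv=cv2.cvtColor(im,cv2.COLOR_RGB2HSV)
m=(cv2.inRange(hsv,(12,90,60),(35,255,255))>0)&(P[...,2]>.244)&(P[...,2]<.256)
nn,l,st,c=cv2.connectedComponentsWithStats(m.astype(np.uint8))
for i in range(1,nn):
    if st[i,4]>20: print(st[i],P[l==i].mean(0).round(4))
cv2.imwrite("pics/w1.png",im[...,::-1])
E
```

```text
[0.52833721 0.2669173  0.39664439] [-1.95893413e+00 -2.45370947e+00  1.83482513e-03] [-0.03104266  0.40525427 -0.8060784   1.31320812  0.28688731  1.54229232
 -0.58038662]
[317 182  15  16 201] [0.5301 0.2654 0.2506]
[221 224  17  12 162] [0.4554 0.2095 0.2501]
```

View pics/w1.png

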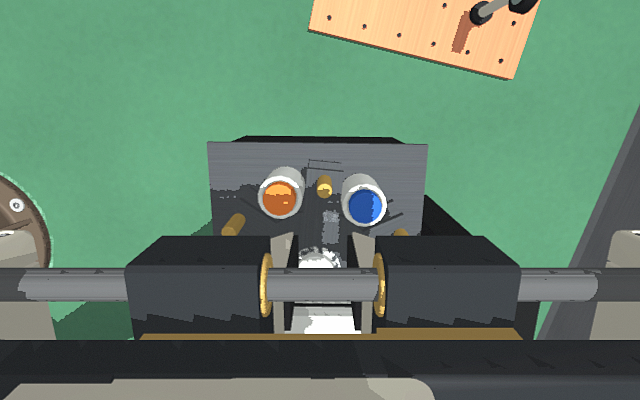

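```bash
cat > arc.py <<'E'
import sys,numpy as np
a,b,n=map(float,sys.argv[1:4]); r=float(sys.argv[4]) if len(sys.argv)>4 else .095
t=np.radians(np.linspace(a,b,int(n)+1)); p=r*np.c_[np.cos(t),np.sin(t)]/.06
q=np.round(p-p[0],2); print(np.diff(q,axis=0).round(2).tolist(), "start",(p[0]*.06+[.541,.171]).round(4),"end",(p[-1]*.06+[.541,.171]).round(4))
E
python3 arc.py 97.5 142.5 11
```

```text
[[-0.11, -0.02], [-0.11, -0.03], [-0.11, -0.03], [-0.1, -0.04], [-0.11, -0.05], [-0.09, -0.06], [-0.1, -0.06], [-0.09, -0.07], [-0.08, -0.08], [-0.08, -0.08], [-0.07, -0.09]] start [0.5286 0.2652] end [0.4656 0.2288]
```

>>> apply_moves --pt "25 0.01 -0.01 -0.7 0" --pt "25 0 0 -0.7 0" --pt "25 0 0 -0.7 0" --pt "25 0 0 -0.68 0" --pt "25 0 0 0 0"

```text
clock: 3.4
position: [0.5284, 0.2615, 0.2285]
ee_rot: [-1.966, -2.449, 0.009]
force: [-0.5, -1.2, 1.0]
width: 0.248
gripper_force: 0.0
```

>>> apply_moves --pt "25 -0.11 -0.02 0 0" --pt "25 -0.11 -0.03 0 0" --pt "25 -0.11 -0.03 0 0" --pt "25 -0.1 -0.04 0 0" --pt "25 -0.11 -0.05 0 0" --pt "25 -0.09 -0.06 0 0"

```text
clock: 4.15
position: [0.4912, 0.2507, 0.2311]
ee_rot: [-1.964, -2.452, -0.0]
force: [2.9, 3.1, 0.7]
width: 0.248
gripper_force: 1.7
```

>>> apply_moves --pt "25 -0.1 -0.06 0 0" --pt "25 -0.09 -0.07 0 0" --pt "25 -0.08 -0.08 0 0" --pt "25 -0.08 -0.08 0 0" --pt "25 -0.07 -0.09 0 0" --pt "25 0 0 0 0"

```text
clock: 4.9
position: [0.4658, 0.2267, 0.2307]
ee_rot: [1.965, 2.451, -0.003]
force: [0.3, 0.5, -0.2]
width: 0.252
gripper_force: 0.0
```

```bash
cat > posts.py <<'E'
from h import *
import sys
from scipy.optimize import least_squares
n=sys.argv[1] if len(sys.argv)>1 else "scene"
im,d,K,Rc,o,p=grab(n); P=cloud(d,K,Rc,o); hsv=cv2.cvtColor(im,cv2.COLOR_RGB2HSV)
ok=(d>0)&(np.hypot(P[...,0]-.541,P[...,1]-.171)<.13)
m=(cv2.inRange(hsv,(12,90,60),(35,255,255))>0)&ok&(P[...,2]>.244)&(P[...,2]<.256)
nn,l,st,c=cv2.connectedComponentsWithStats(m.astype(np.uint8))
pts=np.array([P[l==i].mean(0) for i in range(1,nn) if st[i,4]>8])
a=np.degrees(np.arctan2(pts[:,1]-.171,pts[:,0]-.541)); r=np.hypot(pts[:,1]-.171,pts[:,0]-.541)
print("posts ang",a.round(1),"mod60",(a%60).round(1),"r",r.round(4))
for nm,lo,hi in(("orange",(8,120,120),(17,255,255)),("blue",(100,120,60),(125,255,255)),("red",(0,150,80),(5,255,255))):
    q=P[(cv2.inRange(hsv,lo,hi)>0)&(d>0)&(np.hypot(P[...,0]-.541,P[...,1]-.171)<.25)]
    if len(q): c=np.median(q,0); print(nm,len(q),c.round(4),"ang",np.degrees(np.arctan2(c[1]-.171,c[0]-.541)).round(1))
s=observe(); print(s["clock"],s["position"],s["force"])
cv2.imwrite("pics/last.png",im[...,::-1])
E
python3 posts.py scene; python3 posts.py top
```

```text
posts ang [ -39.8  -99.9   80.9 -159.7] mod60 [20.2 20.1 20.9 20.3] r [0.0946 0.0949 0.0978 0.0954]
orange 1 [0.4857 0.0044 0.1949] ang -108.4
blue 124 [0.5105 0.2572 0.2169] ang 109.5
red 48 [0.4923 0.0067 0.1998] ang -106.5
4.95 [0.46591626 0.22689627 0.23063106] [ 0.71121858  0.23355033 -0.24698944]
posts ang [ -39.6  -99.5 -158.9] mod60 [20.4 20.5 21.1] r [0.0956 0.0947 0.0949]
orange 168 [0.4667 0.2176 0.587 ] ang 147.9
blue 21 [0.5192 0.2561 0.2184] ang 104.4
red 45 [0.4943 0.005  0.2018] ang -105.7
5.0 [0.46605785 0.22714787 0.23062467] [-0.55207233 -0.31352457  0.0978377 ]
```

>>> apply_moves --pt "25 0 0 0.67 0" --pt "25 0.75 0.31 0 0" --pt "25 0.76 0.32 0 0" --pt "25 0 0 0 0" --pt "25 0 0 -0.35 0" --pt "25 0 0 -0.32 0" --pt "25 0 0 0 0"

```text
clock: 5.88
position: [0.556, 0.2647, 0.2292]
ee_rot: [-1.963, -2.451, 0.005]
force: [0.2, -0.4, 1.1]
width: 0.25
gripper_force: 0.0
```

```bash
python3 arc.py 80.4 137.4 14;  python3 arc.py 74.4 128.4 14
```

```text
[[-0.11, 0.01], [-0.11, 0.01], [-0.12, 0.0], [-0.11, -0.01], [-0.11, -0.02], [-0.11, -0.02], [-0.11, -0.03], [-0.1, -0.04], [-0.1, -0.05], [-0.1, -0.06], [-0.1, -0.06], [-0.09, -0.07], [-0.08, -0.07], [-0.08, -0.08]] start [0.5568 0.2647] end [0.4711 0.2353]
[[-0.1, 0.03], [-0.11, 0.01], [-0.1, 0.01], [-0.11, 0.01], [-0.11, 0.0], [-0.1, -0.02], [-0.11, -0.01], [-0.1, -0.03], [-0.1, -0.03], [-0.1, -0.04], [-0.1, -0.04], [-0.09, -0.05], [-0.09, -0.06], [-0.09, -0.06]] start [0.5665 0.2625] end [0.482  0.2455]
```

>>> apply_moves --pt "25 -0.11 0.01 0 0" --pt "25 -0.11 0.01 0 0" --pt "25 -0.12 0 0 0" --pt "25 -0.11 -0.01 0 0" --pt "25 -0.11 -0.02 0 0" --pt "25 -0.11 -0.02 0 0" --pt "25 -0.11 -0.03 0 0"

```text
clock: 6.75
position: [0.51, 0.2627, 0.2317]
ee_rot: [1.963, 2.452, 0.003]
force: [2.9, 3.4, 1.5]
width: 0.249
gripper_force: 1.9
```

>>> apply_moves --pt "25 -0.1 -0.04 0 0" --pt "25 -0.1 -0.05 0 0" --pt "25 -0.1 -0.06 0 0" --pt "25 -0.1 -0.06 0 0" --pt "25 -0.09 -0.07 0 0" --pt "25 -0.08 -0.07 0 0" --pt "25 -0.08 -0.08 0 0" --pt "25 0 0 0 0"

```text
clock: 7.75
position: [0.4706, 0.2351, 0.2307]
ee_rot: [1.965, 2.451, -0.003]
force: [-0.5, -0.1, 0.8]
width: 0.251
gripper_force: 0.0
```

```bash
python3 posts.py scene; python3 posts.py top
```

```text
posts ang [ -44.5 -104.4 -164.3] mod60 [15.5 15.6 15.7] r [0.0945 0.0949 0.0958]
orange 73 [0.4724 0.1123 0.2168] ang -139.5
red 48 [0.4923 0.0072 0.1997] ang -106.5
7.8 [0.47070053 0.23530247 0.23061731] [-0.20869348 -0.54401838 -0.68987419]
posts ang [ -44.2 -104.1 -163.4] mod60 [15.8 15.9 16.6] r [0.0951 0.0949 0.097 ]
orange 146 [0.4863 0.2417 0.6157] ang 127.7
blue 104 [0.4586 0.1952 0.2188] ang 163.6
red 44 [0.4943 0.0048 0.2015] ang -105.7
7.85 [0.47083902 0.23552751 0.2306017 ] [-0.53918003  0.36364339 -0.34447533]
```

>>> apply_moves --pt "25 0 0 0.67 0" --pt "25 0.78 0.23 0 0" --pt "25 0.78 0.23 0 0" --pt "25 0 0 0 0" --pt "25 0 0 -0.35 0" --pt "25 0 0 -0.32 0" --pt "25 0 0 0 0"

```text
clock: 8.72
position: [0.5637, 0.2629, 0.2292]
ee_rot: [-1.963, -2.451, 0.005]
force: [0.5, -1.1, 1.1]
width: 0.251
gripper_force: 0.0
```

```bash
python3 arc.py 75.7 120.7 12;  python3 arc.py 120.7 138.7 36
```

```text
[[-0.1, 0.02], [-0.1, 0.02], [-0.11, 0.01], [-0.1, 0.0], [-0.1, -0.01], [-0.11, -0.01], [-0.1, -0.02], [-0.1, -0.02], [-0.1, -0.03], [-0.09, -0.04], [-0.1, -0.04], [-0.09, -0.05]] start [0.5645 0.2631] end [0.4925 0.2527]
[[-0.01, -0.01], [-0.01, 0.0], [-0.02, -0.01], [-0.01, -0.01], [-0.01, -0.01], [-0.01, 0.0], [-0.01, -0.01], [-0.01, -0.01], [-0.01, -0.01], [-0.02, -0.01], [-0.01, 0.0], [-0.01, -0.01], [-0.01, -0.01], [-0.01, -0.01], [-0.01, -0.01], [-0.01, -0.01], [-0.01, 0.0], [-0.01, -0.01], [-0.01, -0.01], [-0.01, -0.01], [-0.01, -0.01], [-0.01, -0.01], [-0.02, -0.01], [-0.01, -0.01], [-0.01, -0.01], [-0.01, -0.01], [-0.01, -0.01], [-0.01, -0.01], [-0.01, -0.01], [0.0, -0.01], [-0.01, -0.01], [-0.01, -0.01], [-0.01, -0.01], [-0.01, -0.01], [-0.01, -0.01], [-0.01, -0.01]] start [0.4925 0.2527] end [0.4696 0.2337]
```

>>> apply_moves --pt "25 -0.1 0.02 0 0" --pt "25 -0.1 0.02 0 0" --pt "25 -0.11 0.01 0 0" --pt "25 -0.1 0 0 0" --pt "25 -0.1 -0.01 0 0" --pt "25 -0.11 -0.01 0 0" --pt "25 -0.1 -0.02 0 0" --pt "25 -0.1 -0.02 0 0" --pt "25 -0.1 -0.03 0 0" --pt "25 -0.09 -0.04 0 0" --pt "25 -0.1 -0.04 0 0" --pt "25 -0.09 -0.05 0 0"

```text
clock: 10.22
position: [0.4924, 0.2535, 0.2309]
ee_rot: [-1.964, -2.452, 0.0]
force: [2.8, 3.4, 1.5]
width: 0.25
gripper_force: 1.7
```

```bash
python3 posts.py scene; python3 posts.py top
```

```text
posts ang [ -61.6 -121.7  178.9] mod60 [58.4 58.3 58.9] r [0.0952 0.0946 0.0947]
orange 157 [0.5367 0.0862 0.2169] ang -92.9
blue 167 [0.4631 0.1317 0.2172] ang -153.2
red 48 [0.493  0.0067 0.1994] ang -106.3
10.275 [0.49168256 0.25295665 0.23078632] [2.47013338 1.34208277 0.77856835]
posts ang [  -1.1   57.4  -60.8 -120.7  178.7] mod60 [58.9 57.4 59.2 59.3 58.7] r [0.0947 0.0934 0.0952 0.0948 0.097 ]
orange 150 [0.5312 0.2626 0.6251] ang 96.1
blue 136 [0.4664 0.1295 0.2181] ang -150.9
red 45 [0.4943 0.0049 0.2013] ang -105.7
10.325 [0.49185766 0.25274156 0.23066552] [-0.03674762  0.33498232 -0.60459359]
```

>>> apply_moves --pt "25 -0.02 -0.01 0 0" --pt "25 -0.03 -0.02 0 0" --pt "25 -0.02 -0.01 0 0" --pt "25 -0.02 -0.02 0 0" --pt "25 -0.03 -0.02 0 0" --pt "25 -0.02 -0.01 0 0" --pt "25 -0.02 -0.02 0 0" --pt "25 -0.02 -0.01 0 0"

```text
clock: 11.32
position: [0.4821, 0.2466, 0.2311]
ee_rot: [1.964, 2.452, 0.001]
force: [3.2, 1.9, -1.3]
width: 0.249
gripper_force: 1.7
```

```bash
python3 posts.py scene
```

```text
posts ang [ -54.2 -114.  -173.7] mod60 [5.8 6.  6.3] r [0.0947 0.0953 0.0952]
orange 159 [0.5488 0.087  0.2167] ang -84.7
blue 159 [0.4687 0.121  0.2168] ang -145.4
red 47 [0.4931 0.0064 0.1995] ang -106.2
11.375 [0.48191056 0.24650409 0.23104772] [ 2.88514116  1.40316094 -1.31171236]
```

>>> apply_moves --pt "25 -0.01 -0.01 0 0" --pt "25 -0.01 -0.01 0 0" --pt "25 -0.01 0 0 0" --pt "25 -0.01 -0.01 0 0" --pt "25 -0.01 -0.01 0 0" --pt "25 -0.01 -0.01 0 0"

```text
clock: 12.12
position: [0.4784, 0.2436, 0.231]
ee_rot: [-1.964, -2.452, -0.0]
force: [2.3, 2.0, 0.6]
width: 0.25
gripper_force: 1.3
```

```bash
python3 posts.py scene
```

```text
posts ang [ -51.2 -111.1 -171. ] mod60 [8.8 8.9 9. ] r [0.0946 0.095  0.0955]
orange 156 [0.554  0.087  0.2157] ang -81.2
blue 163 [0.4713 0.1181 0.2169] ang -142.8
red 48 [0.4928 0.007  0.1996] ang -106.4
12.175 [0.47835197 0.24344161 0.23098051] [2.74579383 2.12593022 0.88529722]
```

>>> apply_moves --pt "25 -0.01 -0.01 0 0" --pt "25 -0.01 -0.01 0 0" --pt "25 -0.01 -0.01 0 0"

```text
clock: 12.55
position: [0.4766, 0.2417, 0.2309]
ee_rot: [-1.964, -2.452, 0.0]
force: [1.9, 2.1, 0.4]
width: 0.246
gripper_force: 1.3
```

```bash
python3 posts.py scene
```

```text
posts ang [ -50.1 -109.7 -169.6] mod60 [ 9.9 10.3 10.4] r [0.0941 0.095  0.0957]
orange 100 [0.5519 0.0864 0.2154] ang -82.6
blue 163 [0.4729 0.1165 0.2169] ang -141.3
red 48 [0.4922 0.0068 0.1999] ang -106.6
12.6 [0.47654209 0.24152687 0.23087811] [1.31724398 2.62511166 0.77624308]
```

>>> apply_moves --pt "25 -0.01 -0.01 0 0" --pt "25 0 0 0 0" --pt "25 0 0 0 0"

```text
clock: 12.98
position: [0.476, 0.2409, 0.2308]
ee_rot: [-1.964, -2.452, 0.001]
force: [1.4, 1.3, 0.7]
width: 0.253
gripper_force: 0.8
```

```bash
python3 posts.py scene
```

```text
posts ang [ -49.3 -109.2 -169.1] mod60 [10.7 10.8 10.9] r [0.0947 0.095  0.0956]
orange 99 [0.5514 0.0887 0.2147] ang -82.8
blue 165 [0.474  0.116  0.2172] ang -140.7
red 47 [0.4926 0.0062 0.2002] ang -106.4
13.025 [0.47596092 0.24091679 0.23085124] [1.31213349 1.47806214 0.64400824]
```

```bash
python3 - <<'E'
import cv2
a=cv2.imread("pics/last.png")[205:315,170:320]
cv2.imwrite("pics/crop1.png",cv2.resize(a,None,fx=5,fy=5,interpolation=cv2.INTER_CUBIC))
E
```

```text
(no output)
```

View pics/crop1.png

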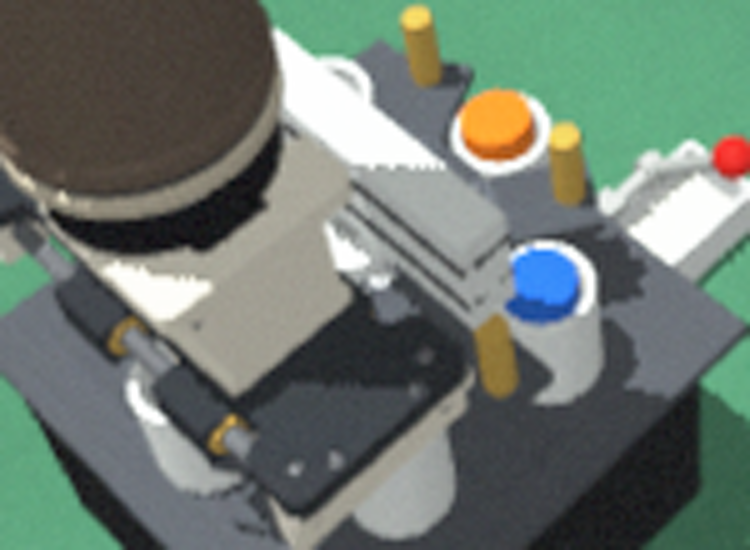

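>>> apply_moves --pt "25 -0.01 -0.01 0 0" --pt "25 0 0 0 0"

```text
clock: 13.28
position: [0.4754, 0.2405, 0.2309]
ee_rot: [-1.964, -2.452, 0.0]
force: [2.2, 2.0, -1.1]
width: 0.25
gripper_force: 1.1
```

```bash
python3 posts.py scene
```

```text
posts ang [ -48.8 -109.  -168.6] mod60 [11.2 11.  11.4] r [0.0946 0.095  0.0952]
orange 90 [0.5525 0.0887 0.2144] ang -82.1
blue 160 [0.4738 0.1155 0.217 ] ang -140.4
red 48 [0.4926 0.0068 0.1994] ang -106.4
13.325 [0.47543289 0.24049597 0.2308884 ] [2.04398713 1.83837352 0.21810841]
```

>>> apply_moves --pt "25 -0.01 -0.01 0 0" --pt "25 0 0 0 0"

```text
clock: 13.58
position: [0.4749, 0.2399, 0.2309]
ee_rot: [1.964, 2.452, 0.0]
force: [2.2, 2.2, -0.7]
width: 0.25
gripper_force: 1.1
```

```bash
python3 posts.py scene
```

```text
posts ang [ -48.6 -108.5 -168.1] mod60 [11.4 11.5 11.9] r [0.0944 0.0952 0.0956]
orange 86 [0.561  0.0845 0.208 ] ang -77.0
blue 162 [0.4743 0.1152 0.2171] ang -140.1
red 47 [0.4927 0.0065 0.1999] ang -106.4
13.625 [0.47487083 0.2398957  0.23095494] [1.75111236 1.76222671 0.24404334]
```

>>> apply_moves --pt "25 0.03 0.02 0 0" --pt "25 0 0 0.7 0" --pt "0 0 0 0.7 0" --pt "0 0 0 0.7 0" --pt "0 0 0 0.7 0" --pt "0 -0.06 -0.82 0 0" --pt "0 -0.06 -0.82 0 0" --pt "0 -0.06 -0.82 0 0" --pt "0 -0.06 -0.82 0 0" --pt "0 -0.08 -0.82 0 0" --pt "0 0 0 0 0"

```text
clock: 15.0
position: [0.4568, -0.0094, 0.3985]
ee_rot: [-1.974, -2.444, 0.004]
force: [-0.8, 0.4, -0.8]
width: 0.003
gripper_force: 0.0
```

```bash
python3 posts.py scene; python3 posts.py top; python3 - <<'E'
import cv2
a=cv2.imread("pics/last.png")[130:270,140:320]
cv2.imwrite("pics/crop2.png",cv2.resize(a,None,fx=4,fy=4,interpolation=cv2.INTER_CUBIC))
E
```

```text
posts ang [ -48.6 -108.6   72.1 -168.   132.4] mod60 [11.4 11.4 12.1 12.  12.4] r [0.0942 0.095  0.0941 0.0955 0.0946]
orange 123 [0.5594 0.0863 0.2081] ang -77.7
blue 167 [0.4744 0.1149 0.217 ] ang -139.9
red 48 [0.4926 0.0071 0.1996] ang -106.5
15.05 [ 0.4569832  -0.00668651  0.39868044] [ 0.30103067  0.83343584 -0.33024639]
posts ang [-48.3  71.6 131.9] mod60 [11.7 11.6 11.9] r [0.0948 0.0947 0.0943]
15.1 [ 0.45713431 -0.00493697  0.39885982] [0.11605299 0.75242611 0.48667139]
```

View pics/crop2.png

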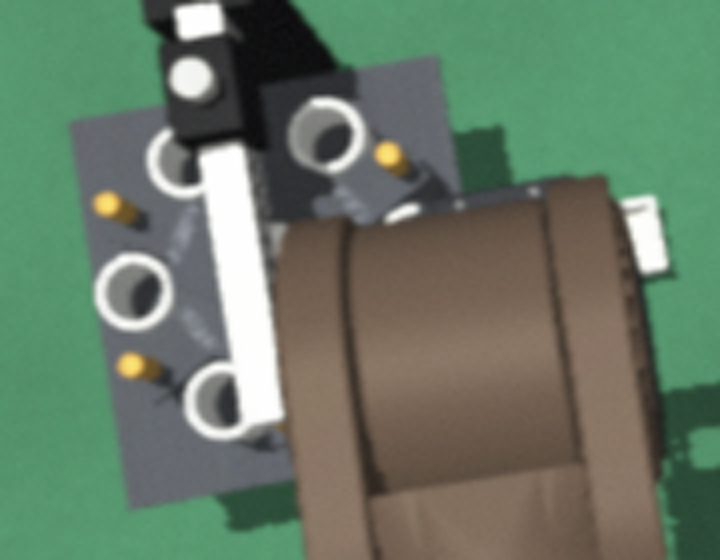

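>>> apply_moves --pt "0 0 0 -0.9 0" --pt "0 0 0 -0.9 0" --pt "0 0 0 -0.9 0" --pt "0 0 0 -0.88 0" --pt "0 0 0 0 0"

```text
clock: 15.72
position: [0.4548, -0.0035, 0.1816]
ee_rot: [-1.956, -2.45, 0.006]
force: [0.0, 0.0, 0.5]
width: 0.003
gripper_force: 0.0
```

>>> apply_moves --pt "0 0.16 0.04 -0.06 0" --pt "0 0.11 0.03 0.08 0" --pt "0 0.11 0.02 0.08 0" --pt "0 0.16 0.03 0.07 0" --pt "0 0.16 0.04 0.07 0"

```text
clock: 16.35
position: [0.4995, 0.0049, 0.201]
ee_rot: [1.964, 2.451, -0.002]
force: [-9.4, -2.2, 12.8]
width: 0.0
gripper_force: 6.5
```

```bash
python3 posts.py scene; python3 - <<'E'
import cv2
a=cv2.imread("pics/last.png")[150:310,170:400]
cv2.imwrite("pics/crop3.png",cv2.resize(a,None,fx=3.4,fy=3.4,interpolation=cv2.INTER_CUBIC))
E
```

```text
posts ang [ -48.7 -108.7   72.2 -168.2  132.2] mod60 [11.3 11.3 12.2 11.8 12.2] r [0.094  0.095  0.094  0.0958 0.0945]
orange 116 [0.5626 0.087  0.2028] ang -75.6
blue 168 [0.4746 0.1147 0.2169] ang -139.7
red 11 [0.5223 0.0175 0.2145] ang -97.0
16.4 [0.50151486 0.00532451 0.20161627] [-4.38977896  0.0905823  11.12541399]
```

View pics/crop3.png

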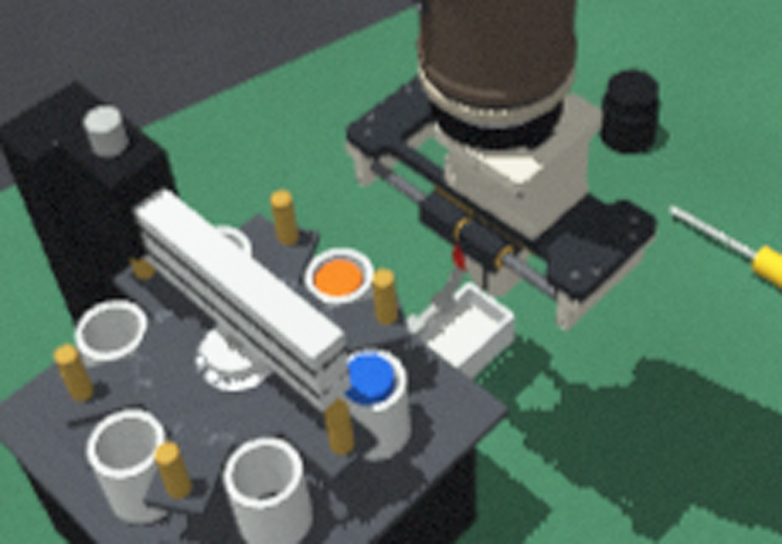

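>>> apply_moves --pt "0 0.16 0.04 0 0" --pt "0 0.16 0.03 0 0" --pt "0 0.16 0.04 -0.03 0" --pt "0 0.16 0.03 -0.04 0"

```text
clock: 16.9
position: [0.5388, 0.0133, 0.1946]
ee_rot: [1.964, 2.451, 0.001]
force: [-2.3, -0.1, 2.7]
width: 0.007
gripper_force: 1.6
```

```bash
python3 posts.py scene
```

```text
posts ang [ -48.4 -108.8   72.2 -168.2  132.3] mod60 [11.6 11.2 12.2 11.8 12.3] r [0.0944 0.095  0.0939 0.0959 0.0943]
orange 44 [0.5682 0.0836 0.1858] ang -72.7
blue 166 [0.4746 0.1149 0.2171] ang -139.8
red 5 [0.5626 0.0278 0.2153] ang -81.4
16.95 [0.53971885 0.01352856 0.19413589] [0.3268445  0.03946317 0.62246354]
```

>>> apply_moves --pt "0 0.13 0.03 -0.07 0" --pt "0 0.13 0.03 -0.07 0" --pt "0 0.1 0.02 -0.08 0" --pt "0 0.08 0.02 -0.08 0"

```text
clock: 17.45
position: [0.5651, 0.0193, 0.1763]
ee_rot: [1.964, 2.451, 0.001]
force: [-1.2, -1.0, 5.3]
width: 0.005
gripper_force: 2.2
```

```bash
python3 posts.py scene
```

```text
posts ang [ -48.4 -108.4   72.  -168.   132.3] mod60 [11.6 11.6 12.  12.  12.3] r [0.0941 0.095  0.094  0.0955 0.0944]
blue 165 [0.4748 0.1146 0.217 ] ang -139.6
17.5 [0.56535552 0.01938162 0.17570197] [-1.2930977  -0.13896486  1.61838811]
```

>>> apply_moves --pt "0 0 0 0 0" --pt "0 0 0 0 0" --pt "0 -0.16 -0.04 0 0" --pt "0 0 0 0.65 0" --pt "0 0 0 0.65 0" --pt "0 0.75 0.17 0 0" --pt "0 0.75 0.17 0 0" --pt "0 0 0 0 0"

```text
clock: 18.5
position: [0.646, 0.0377, 0.2534]
ee_rot: [-1.963, -2.451, -0.001]
force: [-0.5, -0.0, -0.4]
width: 0.004
gripper_force: 0.0
```

```bash
python3 posts.py scene; python3 - <<'E'
import cv2
a=cv2.imread("pics/last.png")[150:310,170:400]
cv2.imwrite("pics/crop4.png",cv2.resize(a,None,fx=3.4,fy=3.4,interpolation=cv2.INTER_CUBIC))
E
```

```text
posts ang [ -48.5 -108.4   72.1 -168.   132.3] mod60 [11.5 11.6 12.1 12.  12.3] r [0.0943 0.0951 0.094  0.0958 0.0944]
orange 49 [ 5.704e-01 -2.000e-04  4.140e-02] ang -80.2
blue 165 [0.4749 0.1147 0.2171] ang -139.6
red 41 [0.5895 0.0284 0.204 ] ang -71.2
18.55 [0.64466468 0.0374992  0.25359179] [-0.23562038 -0.50546967 -0.27568603]
```

View pics/crop4.png

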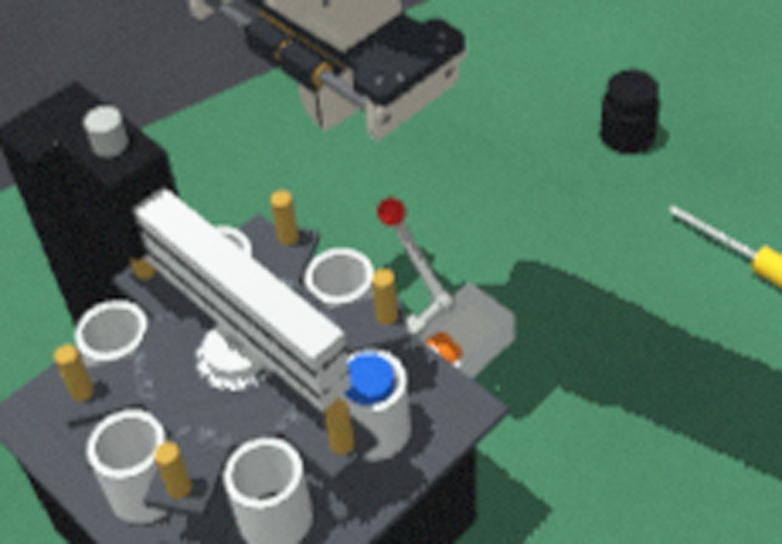

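>>> apply_moves --pt "0 0 0 -0.62 0" --pt "0 0 0 -0.6 0" --pt "0 0 0 0 0" --pt "0 -0.16 -0.04 0 0" --pt "0 -0.15 -0.03 -0.03 0" --pt "0 -0.11 -0.03 0.08 0" --pt "0 -0.11 -0.02 0.08 0" --pt "0 -0.16 -0.03 0.07 0" --pt "0 -0.16 -0.04 0.06 0"

```text
clock: 19.68
position: [0.5963, 0.026, 0.1994]
ee_rot: [1.962, 2.447, 0.008]
force: [7.1, 0.6, 7.3]
width: 0.006
gripper_force: 4.2
```

>>> apply_moves --pt "0 -0.16 -0.04 0 0" --pt "0 -0.16 -0.03 0 0" --pt "0 -0.16 -0.04 -0.03 0" --pt "0 -0.16 -0.03 -0.04 0"

```text
clock: 20.18
position: [0.5548, 0.0172, 0.1926]
ee_rot: [1.964, 2.451, 0.0]
force: [3.3, 0.4, 2.8]
width: 0.005
gripper_force: 1.8
```

```bash
python3 posts.py scene
```

```text
posts ang [ -48.5 -108.3   71.9 -168.1  132.2] mod60 [11.5 11.7 11.9 11.9 12.2] r [0.0942 0.0951 0.0941 0.0955 0.0944]
orange 49 [ 5.708e-01 -5.000e-04  4.030e-02] ang -80.2
blue 165 [0.4751 0.1149 0.2172] ang -139.6
red 35 [0.5242 0.0156 0.2172] ang -96.2
20.225 [0.55323809 0.01686197 0.19199026] [ 0.57344773 -0.15894827  1.63948316]
```

>>> apply_moves --pt "0 -0.13 -0.03 -0.07 0" --pt "0 -0.13 -0.03 -0.07 0" --pt "0 -0.1 -0.02 -0.08 0" --pt "0 -0.09 -0.02 -0.08 0" --pt "0 -0.04 -0.01 0 0"

```text
clock: 20.85
position: [0.5255, 0.0107, 0.1741]
ee_rot: [-1.964, -2.452, -0.0]
force: [4.8, 1.7, -0.1]
width: 0.007
gripper_force: 1.9
```

```bash
python3 posts.py scene
```

```text
posts ang [ -48.4 -108.4   72.1 -168.   132.3] mod60 [11.6 11.6 12.1 12.  12.3] r [0.0942 0.0952 0.0944 0.0955 0.0942]
orange 46 [ 0.5697 -0.      0.0409] ang -80.5
blue 167 [0.4749 0.115  0.2171] ang -139.7
red 28 [0.4933 0.0099 0.2   ] ang -106.5
20.9 [0.52550093 0.01069046 0.17426328] [1.15849175 0.47028782 0.10238685]
```

>>> apply_moves --pt "0 -0.03 -0.01 0 0" --pt "0 -0.03 -0.01 0 0" --pt "0 0 0 0 0"

```text
clock: 21.28
position: [0.5231, 0.0098, 0.1749]
ee_rot: [1.964, 2.451, 0.003]
force: [5.5, 1.7, 1.6]
width: 0.004
gripper_force: 2.4
```

>>> apply_moves --pt "0 -0.04 -0.01 0 0" --pt "0 0 0 0 0"

```text
clock: 21.52
position: [0.5224, 0.0097, 0.1756]
ee_rot: [1.962, 2.449, 0.007]
force: [9.4, 2.3, 0.7]
width: 0.006
gripper_force: 4.3
```

Force is rising without motion: the flap is on its stop. Back off, rise and look.

>>> apply_moves --pt "0 0.25 0.06 0 0" --pt "0 0 0 0.9 0" --pt "0 0 0 0.9 0" --pt "0 0 0 0.9 0" --pt "0 0 0 0.9 0" --pt "0 -0.3 -0.9 0 0" --pt "0 -0.3 -0.9 0 0" --pt "0 -0.3 -0.9 0 0" --pt "0 -0.3 -0.9 0 0" --pt "0 0 0 0 0" --pt "0 0 0 0 0"

```text
clock: 22.9
position: [0.4627, -0.2029, 0.39]
ee_rot: [-1.963, -2.45, 0.0]
force: [1.2, 0.6, -0.2]
width: 0.003
gripper_force: 0.0
```

```bash
python3 posts.py scene; python3 - <<'E'
import cv2
a=cv2.imread("pics/last.png")[150:310,170:400]
cv2.imwrite("pics/crop5.png",cv2.resize(a,None,fx=3.4,fy=3.4,interpolation=cv2.INTER_CUBIC))
E
python3 posts.py top
```

```text
posts ang [ -48.6 -108.7   71.9 -167.9  132.4] mod60 [11.4 11.3 11.9 12.1 12.4] r [0.0941 0.0951 0.0941 0.0955 0.0945]
orange 48 [5.713e-01 1.000e-04 4.090e-02] ang -79.9
blue 166 [0.4753 0.1148 0.2168] ang -139.5
red 48 [0.4924 0.007  0.2   ] ang -106.5
22.95 [ 0.46306899 -0.2021471   0.39024055] [0.07860446 0.36356048 0.56609381]
posts ang [ -48.5   71.5 -108.1  131.9 -167.3] mod60 [11.5 11.5 11.9 11.9 12.7] r [0.095  0.0944 0.0948 0.0944 0.0979]
orange 58 [0.5724 0.0021 0.0427] ang -79.5
blue 141 [0.4765 0.1143 0.2184] ang -138.7
red 47 [0.4943 0.0049 0.2016] ang -105.7
23.0 [ 0.46326979 -0.20187316  0.39035386] [0.60039317 0.41991784 0.0882619 ]
```

View pics/crop5.png

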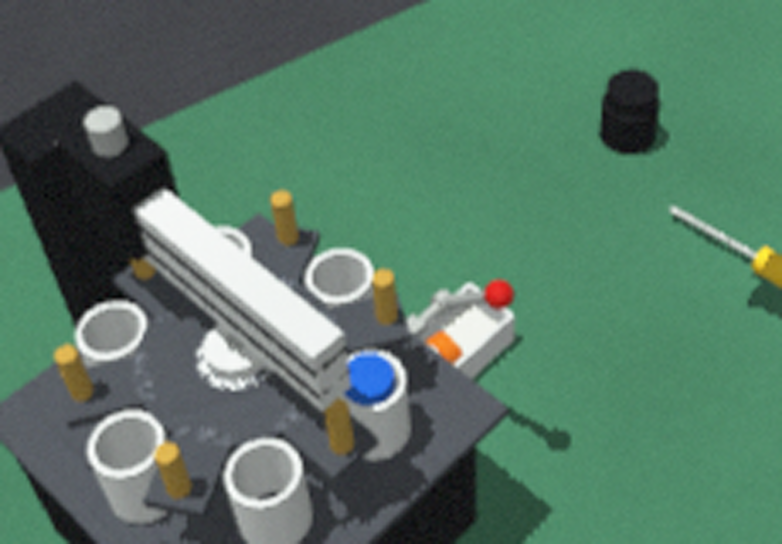

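```bash
python3 - <<'E'
from h import *
for n in("top","scene"):
    im,d,K,Rc,o,p=grab(n); P=cloud(d,K,Rc,o); hsv=cv2.cvtColor(im,cv2.COLOR_RGB2HSV)
    q=P-[.541,.171,0]; t=np.radians(12.5); x=q[...,0]*np.cos(t)+q[...,1]*np.sin(t); y=-q[...,0]*np.sin(t)+q[...,1]*np.cos(t)
    m=(d>0)&(abs(x)<.016)&(y<-.100)&(y>-.235)&(P[...,2]<.11)
    for a in np.arange(-.235,-.1,.008):
        k=m&(y>=a)&(y<a+.008)
        if k.sum(): print(n,a.round(3),k.sum(),"zmax",np.percentile(P[k][:,2],90).round(4),"med",np.median(P[k][:,2]).round(4),"hsv",np.median(hsv[k],0))
E
```

```text
top -0.235 30 zmax 0.0361 med 0.0306 hsv [ 30.   2. 252.]
top -0.227 33 zmax 0.0152 med 0.0131 hsv [ 30.   1. 253.]
top -0.219 31 zmax 0.016 med 0.0125 hsv [ 30.   1. 253.]
top -0.211 31 zmax 0.0166 med 0.0131 hsv [ 30.   1. 253.]
top -0.203 32 zmax 0.0142 med 0.0121 hsv [ 30.   1. 253.]
top -0.195 32 zmax 0.016 med 0.0127 hsv [ 30.   2. 253.]
top -0.187 34 zmax 0.025 med 0.0129 hsv [ 18.   27.5 234.5]
top -0.179 30 zmax 0.0458 med 0.0433 hsv [ 14.5 178.5 250. ]
top -0.171 29 zmax 0.0459 med 0.0431 hsv [ 15. 128. 249.]
top -0.163 31 zmax 0.0464 med 0.0418 hsv [ 30.   6. 247.]
top -0.155 23 zmax 0.0455 med 0.043 hsv [ 30.   4. 248.]
top -0.147 21 zmax 0.0454 med 0.0423 hsv [ 30.   5. 245.]
top -0.139 27 zmax 0.0458 med 0.0419 hsv [ 15.  57. 228.]
top -0.131 24 zmax 0.0452 med 0.0426 hsv [ 15.  50. 167.]
top -0.123 25 zmax 0.0456 med 0.0426 hsv [ 30.  14. 163.]
top -0.115 18 zmax 0.0458 med 0.0417 hsv [ 34.  11. 158.]
top -0.107 10 zmax 0.0167 med 0.0142 hsv [ 41.   6. 129.]
scene -0.235 41 zmax 0.0297 med 0.016 hsv [ 50.   6. 204.]
scene -0.227 22 zmax 0.0131 med 0.0114 hsv [ 44.   5. 244.]
scene -0.219 22 zmax 0.0143 med 0.0117 hsv [ 42.   5. 244.]
scene -0.211 22 zmax 0.0139 med 0.0117 hsv [ 42.   5. 244.]
scene -0.203 18 zmax 0.013 med 0.0115 hsv [ 42.    5.5 244. ]
scene -0.195 3 zmax 0.0115 med 0.0113 hsv [ 19.  18. 228.]
scene -0.187 7 zmax 0.0432 med 0.0416 hsv [ 14. 123. 245.]
scene -0.179 22 zmax 0.0433 med 0.0418 hsv [ 14. 213. 243.]
scene -0.171 19 zmax 0.0434 med 0.0411 hsv [ 13. 200. 233.]
```

The sample lies flat, from changer y -183 to -110 mm, which puts its centre at about +0.025 in the trough. The lever is shut and the robot is clear.

```bash
python3 -c "
from cell import arm; print(arm.sign_off())"
```

```text
the job is handed in; nothing more can be done
None
```

I handed the job in at about 23 s of the 69 s: the sample lies flat in the discharge trough, the flap is shut, and the reference still stands in its sleeve; I saw no sign of a bystander being touched, though I did not re-measure them, and the hand-in returned no verdict.

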